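Mount the swing-arm magnifier in its blind pivot socket

TASK

Take the brass magnifier out of the walnut tool block and fit its spigot into the pivot socket hidden under the oak riser: feel about inside the brass-rimmed opening until the spigot finds the socket, then lower it fully home, without dropping it, so that the rosette sits flat on the oak. Leave the magnifier standing there with its lens over the middle of the spectacles on their walnut rest, ready for work, and do not disturb the spectacles or let the magnifier tip over.

Things in the scene. Friction and masses are not known exactly. Their poses are not given: they have to be found in the camera images.
- magnifier: Brass swing-arm magnifier, 0.3 to 0.48 kg, 157 mm tall. Origin: on the axis of its upright stem (14 mm thick), at the flat underside of its rosette (brass foot disc 68 mm across, 5 mm thick). z up the stem, x from stem to lens. The level arm (9 mm thick) leaves a 26 mm hub that reaches 40 to 60 mm up. Centre of mass 16 mm out from the stem towards the lens.
- spigot_tip (a point): Lower end of the magnifier's steel spigot, on the stem axis 50 mm below the rosette's underside. The spigot is a round pin 14 mm across, its tip chamfered 2 mm, and runs from here up to the rosette.
- knob (a point): Where to grip the magnifier from above: middle of the black round knob on top of the stem, 86 mm above the rosette's underside. The knob is 26 mm across and reaches from 63 to 107 mm above the rosette's underside; any yaw of the grasp will do. Nothing else of the magnifier stands higher than 60 mm above the rosette's underside.
- lens (a point): Centre of the magnifier's round glass (77 mm across, in a brass ring 91 mm across and 14 mm thick), 105 mm from the stem axis, 50 mm above the rosette's underside.
- block_bore (a point): Mouth centre of the parking bore (22 mm across, 56 mm deep) in the top of the walnut tool block, 64 mm above the counter. The block is 130 x 100 x 64 mm, fixed; four coloured driver caps stand 20 mm above it along one edge. At the start the spigot stands in this bore with the rosette on the block's top, lens roughly towards the robot.
- grommet (a point): Centre of the brass-rimmed opening in the oak riser, at its top face, 75 mm above the counter; z up, x towards the side away from the robot. The opening is a clear hole 44 mm across through the 20 mm top board, 45 mm in from the edge nearest the robot. With the spigot home the rosette lies on the riser's top round it; with the tip on the socket's face the rosette is 30 mm higher.
- riser: Fixed oak riser shelf, 150 mm deep (its x), 280 mm wide (its y), 75 mm high, origin under its centre. Under its opening is screwed the dark steel pivot socket: a flat face 20 mm below the riser's top, in it a blind bore 17.5 mm across, 35 mm deep. The bore's centre is not tracked: each time it lies somewhere within 8 mm of the opening's centre along the riser's x and y (11.3 mm overall).
- spectacles: Black horn-rimmed spectacles, folded, 140 mm wide along their y, lying on the cork top of a loose walnut rest (60 x 120 x 40 mm) at the robot side of the riser. Origin: middle of the spectacles (the bridge), underside, 40 mm above the counter; they reach 60 mm above the counter. z up. They lie 85 to 115 mm from the opening's centre, seen from above.

How it is judged:
By the outcome, as a careful person would: the job done as asked, in the order asked, and still so for the second after the job is handed in, with the robot touching nothing.
It also fails if it takes over 51 s, if anything falls off the work surface, if the arm or the gripper's body presses on something with over 40 N, if the wrist force passes 120 N, or if a joint passes its speed limit or range.

ROBOT

A 6-joint arm with a two-finger parallel gripper is mounted at the origin on the work surface. World frame = base frame: x ahead of the robot, y to its left, z up, the work surface at z = 0. Lengths are in m, angles in degrees, forces in N, time in s.
With the tool pointing down it reaches from about 0.35 to 0.875 m from the base axis. Payload 4.2 kg.
Tool frame: the origin (TCP) lies at the very end of the fingers, on their centre line; the grasp point (between the pads) lies 19 mm behind it (r.grip_point_offset is the distance from the TCP to the grasp point, in m); z points along the fingers, y is the line along which they close (so a half turn about z gives the same grasp; the last joint's range is limited). The gripper opens to 87 mm and grips with 3 to 60 N. Pads are 19 mm wide; open, the fingers measure 117 mm over their backs; the gripper's body (75 mm by 190 mm) begins 51 mm behind the grasp point.
Start: joints at [84.259, 22.042, 0.453, 0, -68.411, -14.817], TCP at [0.219, 0.585, 0.223] pointing down, gripper open.
Joint ranges: [-179.83, 179.83], [-69.29, 118.12], [-61.27, 80.66], [-181.25, 117.63], [-171.15, -9.14], [-177.46, 177.46]. Speed limits (degrees/s): [159.86, 159.86, 180, 180, 180, 180].

INTERFACE

Orientations are given as a 3x3 rotation matrix whose columns are the frame's x, y, z axes.
In Python, from station import r, cams gives the robot as it stands. The module is installed in compiled form; this text tells all that it offers.
- The arm moves only by the shell command python3 -m handwheel 'ROWS'. ROWS is JSON, a list that holds one entry, the list of rows, each a list of 7 numbers: the turn, a rotation vector about the tool's x, y, z in units of 6 degrees (1.0 is 6 degrees), then the shift along the tool's x, y, z in m, then the finger opening in m, from 0 to 0.087. In form: [[[ax, ay, az, x, y, z, jaw], ...]]. A call has 1 to 12 rows; each row shifts and turns the commanded pose from where the row before left it, along the tool's axes as they then stand; what a row does not reach is not made up. A row lasts 1/10 s, in which the tool goes at most 50 mm and 8.59 degrees, less where a joint would pass 70% of its speed; a pose out of reach is approached as far as the arm can. A call with a gripper value outside its range is refused whole. The fingers move at their own pace and stop on an object; the grip force is fixed at half the most. Time passes only in rows, so rows that do not move let the fingers close. It gives the time, the measured TCP pose, the force, the opening and the grip force at its end, in the units of the state.
- r.sense(): the state, without advancing time (a new reading comes with each control period).
- cams.capture(name): name is "scene" or "top" or "wrist"; returns the picture (400x640x3 uint8, red, green, blue); there is no depth.
- cams.get_calibration(name): a dict with "camera_matrix" (3x3 intrinsics, pixels), "rvec" (rotation vector, rad) and "tvec" (3), from world to camera coordinates, as OpenCV has them; the wrist camera has in their place "T_tool_cam" (4x4, takes a point from camera to tool coordinates, whose origin is the TCP and whose axes are the flange's). Camera axes: x right, y down, z forward; pixel columns grow to the right and rows downward; lengths in m; the calibration is good to about 2 mm. A picture is of the moment at which its call begins: read the wrist's pose just before it. get_calibration takes no time and is no camera call.
- r.finish_job(): hands the job in; it is judged then, once.
The state is a dict: "time_s": time; "joints": joint angles; "joint_velocities": joint speeds; "effort": joint torques, N m; "tcp_pos": TCP position; "ee_rot": TCP orientation; "wrist_force": force on the tool from outside, world axes, zero at the start; "moment": the same for the moment, N m; "gripper_width": opening from 0.0 (shut) to 1.0 (fully open); "gripper_force": force on a finger pad.
Only numpy, scipy, OpenCV 4.12 (cv2) and the standard library are available. Lean on these libraries where they do the work, as an engineer would, in place of code of your own. Each camera call takes 0.05 s, during which the arm holds its last target. There are 200 camera calls.

## Working session

There is one attempt and no reset: what is moved stays moved. The work goes in short steps, Python scripts to look and compute and a shell command to move; the robot and the scene stay as the last step left them, time stands still between calls to the robot, and variables do not carry over. Pictures are saved under pics/ and viewed, at most 10 in all, crops included, and the job is handed in when it is done.

```bash
mkdir -p pics; python3 - <<'E'
from station import r,cams
import cv2,numpy as np
s=r.sense();print(s['time_s'],s['tcp_pos'],np.round(s['ee_rot'],3).tolist(),s['wrist_force'],s['gripper_width'])
for n in ['top','scene']:
    c=cams.get_calibration(n);print(n,np.round(c['camera_matrix'],1).tolist(),np.ravel(c['rvec']),np.ravel(c['tvec']))
    cv2.imwrite(f'pics/{n}0.png',cams.capture(n)[:,:,::-1])
print(np.round(cams.get_calibration('wrist')['T_tool_cam'],3).tolist())
a=cv2.imread('pics/top0.png');b=cv2.imread('pics/scene0.png')
E
```

```text
0.0 [0.21924998 0.58463517 0.22145631] [[0.936, -0.351, -0.001], [-0.351, -0.936, -0.002], [0.0, 0.002, -1.0]] [ 0.37839199 -0.10576612 -0.33375924] 1.0034894788503006
top [[499.3, 0.0, 321.9], [0.0, 499.3, 207.9], [0.0, 0.0, 1.0]] [ 2.12460908 -2.18410994  0.09379944] [0.10093827 0.50123758 1.15497985]
scene [[390.2, 0.0, 322.1], [0.0, 390.2, 205.5], [0.0, 0.0, 1.0]] [ 0.97030316  2.56592639 -0.94130074] [ 0.33902938 -0.21086883  1.30051354]
[[0.0, -0.966, -0.257, 0.069], [1.0, 0.0, -0.0, 0.0], [0.0, -0.257, 0.966, -0.163], [0.0, 0.0, 0.0, 1.0]]
```

View pics/top0.png

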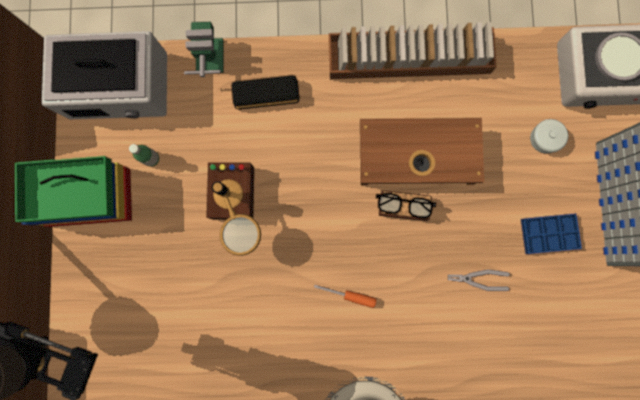

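View pics/scene0.png

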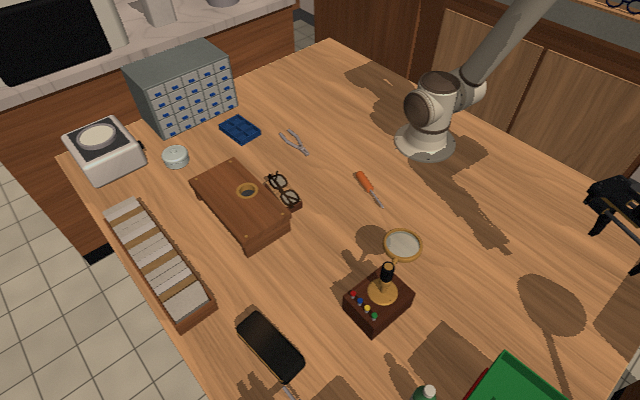

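The top view shows the knob at about (220,188), the lens at (240,235), the grommet at (421,162) and the spectacles' bridge near (406,206). The scene view shows the knob at about (387,268), the grommet at (247,190) and the spectacles at (283,189).

```bash
cat > h.py <<'E'
from station import r,cams
import cv2,numpy as np
def ray(n,uv,pose=None):
    c=cams.get_calibration(n);K=np.array(c['camera_matrix'])
    d=np.linalg.inv(K)@[uv[0],uv[1],1]
    if n=='wrist':
        T=np.array(c['T_tool_cam']);R=np.array(pose[1]);
        return R@T[:3,3]+pose[0],R@T[:3,:3]@d
    R=cv2.Rodrigues(np.array(c['rvec']))[0];return -R.T@np.ravel(c['tvec']),R.T@d
def onz(n,uv,z,pose=None):
    o,d=ray(n,uv,pose);return o+d*(z-o[2])/d[2]
def totool(v):   # world shift -> tool axes
    return np.array(r.sense()['ee_rot']).T@np.asarray(v)
E
python3 - <<'E'
from h import *
for n,l in {'top':[('knob',(220,188),.155),('lens',(240.5,235),.114),('grom',(421.5,162),.075),('spec',(406,206),.055),('c1',(361,119),.075),('c2',(482,119),.075),('c3',(484,183),.075),('c4',(361,184),.075)],
 'scene':[('knob',(387,268),.16),('lens',(402,245),.114),('grom',(247,190.5),.075),('spec',(283,189),.055)]}.items():
    for k,uv,z in l: print(n,k,np.round(onz(n,uv,z),4))
g=cv2.imread('pics/top0.png');w=np.hstack([cv2.resize(g[140:260,190:270],None,fx=5,fy=5,interpolation=2),cv2.resize(g[140:220,375:450],None,fx=5,fy=5,interpolation=2)[:400]] if 0 else [cv2.resize(g[140:260,190:270],None,fx=4.5,fy=4.5,interpolation=2),cv2.resize(g[140:260,370:460],None,fx=4.5,fy=4.5,interpolation=2)])
cv2.imwrite('pics/crop.png',w);print(w.shape)
E
```

```text
top knob [0.539  0.3008 0.155 ]
top lens [0.4399 0.2653 0.114 ]
top grom [ 0.5979 -0.1448  0.075 ]
top spec [ 0.4998 -0.1079  0.055 ]
top c1 [ 0.7034 -0.0101  0.075 ]
top c2 [ 0.6941 -0.2883  0.075 ]
top c3 [ 0.545  -0.2837  0.075 ]
top c4 [ 0.5511 -0.0048  0.075 ]
scene knob [0.537  0.2998 0.16  ]
scene lens [0.4411 0.2661 0.114 ]
scene grom [ 0.5959 -0.1448  0.075 ]
scene spec [ 0.5091 -0.1     0.055 ]
(540, 765, 3)
```

View pics/crop.png

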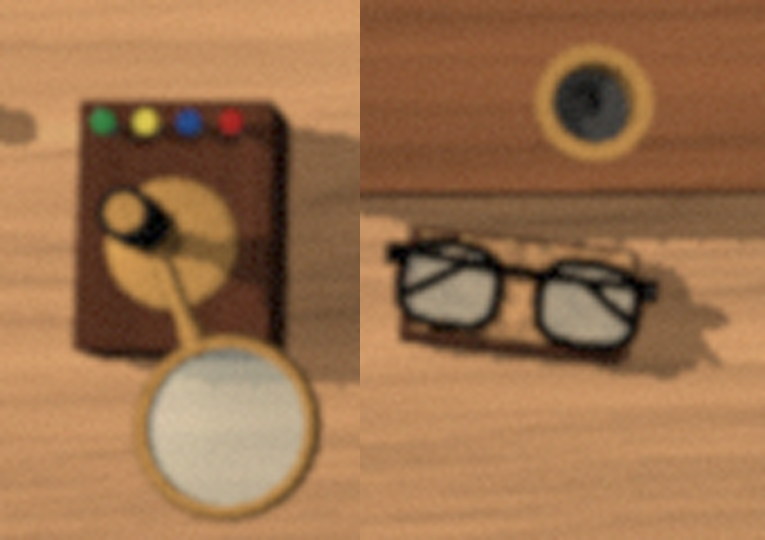

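The crop refines the knob's top to px (217.6,187.3) and the spectacles' middle to about (405.3,202). A darker spot shows in the opening, so I'll look at it from close by before grasping.

```bash
python3 -m handwheel '[[[0,0,0,0.0337,0.0344,0,0.087],[0,0,0,0.0337,0.0344,0,0.087],[0,0,0,0.0337,0.0344,0,0.087],[0,0,0,0.0337,0.0344,0,0.087],[0,0,0,0.0337,0.0344,0,0.087],[0,0,0,0.0337,0.0344,0,0.087],[0,0,0,0.0337,0.0344,0,0.087],[0,0,0,0.0337,0.0344,0,0.087]]]'
python3 -m handwheel '[[[0,0,0,0.0337,0.0344,0,0.087],[0,0,0,0.0337,0.0344,0,0.087],[0,0,0,0.0337,0.0344,0,0.087],[0,0,0,0.0337,0.0344,0,0.087],[0,0,0,0.0337,0.0344,0,0.087],[0,0,0,0.0337,0.0344,0,0.087],[0,0,0,0.0337,0.0344,0,0.087],[0,0,0,0.0337,0.0344,0,0.087],[0,0,0,0,0,0,0.087],[0,0,0,0,0,0,0.087],[0,0,0,0,0,0,0.087]]]'
python3 - <<'E'
from h import *
s=r.sense();p=(np.array(s['tcp_pos']),np.array(s['ee_rot']));im=cams.capture('wrist')[:,:,::-1]
cv2.imwrite('pics/w1.png',im);np.savez('w1.npz',t=p[0],R=p[1])
print(np.round(p[0],4),np.round(p[1],3).tolist(),np.round(s['joint_velocities'],2))
print(onz('top',(217.6,187.3),.171),onz('top',(405.3,202),.057))
K=np.array(cams.get_calibration('wrist')['camera_matrix']);print(K)
E
```

```text
time_s: 0.9
tcp_pos: [0.3753, 0.2308, 0.2225]
ee_rot: [[0.937, -0.351, -0.0], [-0.351, -0.937, -0.0], [-0.0, 0.0, -1.0]]
wrist_force: [1.4, 0.7, -0.1]
gripper_width: 0.997
gripper_force: 0.0
time_s: 2.0
tcp_pos: [0.5304, -0.1189, 0.2222]
ee_rot: [[0.936, -0.351, -0.001], [-0.351, -0.936, 0.0], [-0.001, 0.0, -1.0]]
wrist_force: [0.1, 0.8, -0.3]
gripper_width: 1.0
gripper_force: 0.0
[ 0.5304 -0.1189  0.2222] [[0.936, -0.351, -0.001], [-0.351, -0.936, 0.0], [-0.001, 0.0, -1.0]] [ 1.14 -0.81 -0.07  0.2   0.06  0.02]
[0.53813866 0.30220201 0.171     ] [ 0.50889426 -0.10639316  0.057     ]
[[319.25977536   0.         319.2041759 ]
 [  0.         319.25977536 198.5837407 ]
 [  0.           0.           1.        ]]
```

View pics/w1.png

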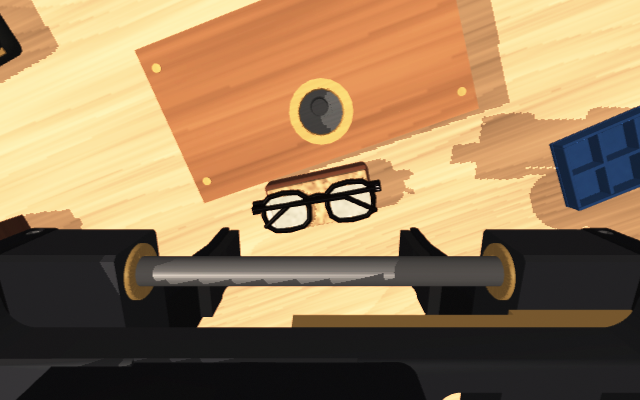

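The bore is visible in the opening as a dark circle near (319,104). The rim's centre is at (321,111) and the bridge at about (317,199). I'll measure them by contour.

```bash
python3 - <<'E'
from h import *
d=np.load('w1.npz');p=(d['t'],d['R']);g=cv2.imread('pics/w1.png')
hsv=cv2.cvtColor(g,cv2.COLOR_BGR2HSV)
sub=g[70:150,280:365]
m=((hsv[...,2]>200)&(hsv[...,1]>110)&(hsv[...,0]>18)&(hsv[...,0]<30)).astype(np.uint8)
w=np.zeros_like(m);w[72:150,284:358]=m[72:150,284:358]
c=max(cv2.findContours(w,0,1)[0],key=cv2.contourArea);e=cv2.fitEllipse(c);print('rim',e,onz('wrist',e[0],.076,p))
gray=g.max(2)
# opening and bore
o=np.zeros_like(m);o[80:142,292:350]=(gray[80:142,292:350]<150);c=max(cv2.findContours(o,0,1)[0],key=cv2.contourArea);e=cv2.fitEllipse(c);print('hole',e,onz('wrist',e[0],.075,p))
for uv in [(319,104),(319,107)]: print('bore',uv,onz('wrist',uv,.055,p))
for z in (.05,.06): print('bridge',onz('wrist',(317,199),z,p))
# extents of the spectacles hinges
print((onz('wrist',(256,208),.055,p)+onz('wrist',(379,186),.055,p))/2)
big=cv2.resize(g[75:220,250:390],None,fx=4,fy=4,interpolation=2);cv2.imwrite('pics/w1c.png',np.clip(big*1.6,0,255))
E
```

```text
rim ((320.8231506347656, 110.85578918457031), (62.559974670410156, 64.97223663330078), 179.48939514160156) [ 0.59719182 -0.14587911  0.076     ]
hole ((320.1590576171875, 111.40513610839844), (42.58952331542969, 45.16022872924805), 175.2714080810547) [ 0.59695021 -0.14512966  0.075     ]
bore (319, 104) [ 0.60408344 -0.14662145  0.055     ]
bore (319, 107) [ 0.60140418 -0.14561802  0.055     ]
bridge [ 0.51222347 -0.10989171  0.05      ]
bridge [ 0.51470887 -0.11090167  0.06      ]
[ 0.51545821 -0.11106841  0.055     ][ WARN:0@0.153] global loadsave.cpp:1063 imwrite_ Unsupported depth image for selected encoder is fallbacked to CV_8U.
```

View pics/w1c.png

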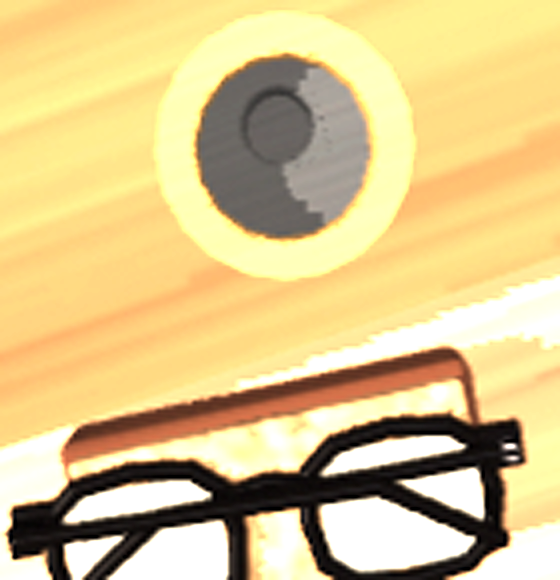

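The crop puts the bore's centre at px (319.5,106.3), world about (0.602,-0.146), which is 5 mm beyond the opening's centre. The spectacles' middle is at about (0.512,-0.109). Now I go above the knob and turn the closing line along the arm.

```bash
python3 -m handwheel '[[[0,0,0,-0.0156,-0.044,0,0.087],[0,0,0,-0.0156,-0.044,0,0.087],[0,0,0,-0.0156,-0.044,0,0.087],[0,0,0,-0.0156,-0.044,0,0.087],[0,0,0,-0.0156,-0.044,0,0.087],[0,0,0,-0.0156,-0.044,0,0.087],[0,0,0,-0.0156,-0.044,0,0.087],[0,0,0,-0.0156,-0.044,0,0.087],[0,0,0,-0.0156,-0.044,0,0.087]]]'
python3 -m handwheel '[[[0,0,1.37,0,0,0,0.087],[0,0,1.37,0,0,0,0.087],[0,0,1.37,0,0,0,0.087],[0,0,1.37,0,0,0,0.087],[0,0,1.37,0,0,0,0.087],[0,0,1.37,0,0,0,0.087],[0,0,0,0,0,0,0.087],[0,0,0,0,0,0,0.087],[0,0,0,0,0,0,0.087]]]'
python3 - <<'E'
from h import *
s=r.sense();p=(np.array(s['tcp_pos']),np.array(s['ee_rot']));im=cams.capture('wrist')[:,:,::-1]
cv2.imwrite('pics/w2.png',im);np.savez('w2.npz',t=p[0],R=p[1])
print(np.round(p[0],4),np.round(p[1],3).tolist(),np.round(s['joints'],1))
print(totool(np.array([.538,.302,.133])-p[0]))
E
```

```text
time_s: 2.95
tcp_pos: [0.5369, 0.3038, 0.2232]
ee_rot: [[0.937, -0.348, 0.001], [-0.348, -0.937, 0.001], [0.0, -0.001, -1.0]]
wrist_force: [0.5, -0.3, 0.3]
gripper_width: 1.002
gripper_force: 0.0
time_s: 3.85
tcp_pos: [0.5381, 0.3011, 0.2228]
ee_rot: [[0.347, -0.938, 0.0], [-0.938, -0.347, 0.0], [-0.0, -0.0, -1.0]]
wrist_force: [0.3, 1.1, -0.5]
gripper_width: 1.001
gripper_force: 0.0
[0.5381 0.3011 0.2228] [[0.347, -0.938, 0.0], [-0.938, -0.347, 0.0], [-0.0, -0.0, -1.0]] [ 44.2  21.2  -0.8  -0.  -68.  -23.9]
[-0.00089156 -0.00018496  0.0897948 ]
```

View pics/w2.png

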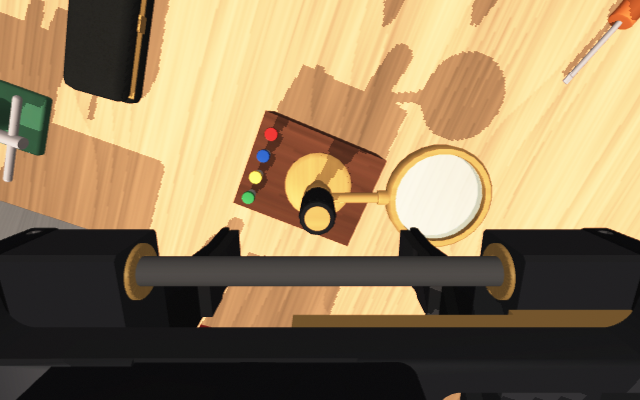

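The view shows the knob's brass cap at (317,218), the lens centre at (439,195) and the rosette at (318,184), with the arm lined up with the closing line.

```bash
python3 - <<'E'
from h import *
d=np.load('w2.npz');p=(d['t'],d['R'])
k=onz('wrist',(317.5,218),.171,p);l=onz('wrist',(439,195),.114,p);print(k,l,onz('wrist',(318,184),.069,p))
v=l-k;print(np.degrees(np.arctan2(v[1],v[0])),np.hypot(v[0],v[1]))
print(totool(k+[0,0,.133-.171]-p[0]))
E
```

```text
[0.53819472 0.30257445 0.171     ] [0.43924021 0.263484   0.114     ] [0.53908967 0.3003762  0.069     ]
-158.44426664662515 0.10639576142856647
[-0.00136307 -0.00056652  0.08979495]
```

```bash
python3 -m handwheel '[[[0,0,0,-0.001,-0.0005,0.02,0.087],[0,0,0,0,0,0.03,0.087],[0,0,0,0,0,0.025,0.06],[0,0,0,0,0,0.014,0.05],[0,0,0,0,0,0,0.04],[0,0,0,0,0,0,0.01],[0,0,0,0,0,0,0.01],[0,0,0,0,0,0,0.01],[0,0,0,0,0,0,0.01],[0,0,0,0,0,0,0.01]]]'
python3 -m handwheel '[[[0,0,0,0,0,-0.002,0.01],[0,0,0,0,0,-0.003,0.01],[0,0,0,0,0,-0.005,0.01],[0,0,0,0,0,-0.01,0.01],[0,0,0,0,0,0,0.01],[0,0,0,0,0,0,0.01]]]'
```

```text
time_s: 4.9
tcp_pos: [0.5389, 0.3018, 0.1341]
ee_rot: [[0.344, -0.939, 0.001], [-0.939, -0.344, 0.001], [-0.0, -0.001, -1.0]]
wrist_force: [0.4, 0.3, 0.1]
gripper_width: 0.348
gripper_force: 0.0
time_s: 5.5
tcp_pos: [0.5389, 0.3019, 0.154]
ee_rot: [[0.344, -0.939, 0.001], [-0.939, -0.344, 0.001], [-0.001, -0.001, -1.0]]
wrist_force: [-0.2, -0.8, -3.0]
gripper_width: 0.277
gripper_force: 29.9
```

```bash
python3 -m handwheel '[[[0,0,0,0,0,-0.02,0.01],[0,0,0,0,0,-0.025,0.01],[0,0,0,0,0,-0.02,0.01],[0,0,0.5,0,0,-0.01,0.01],[0,0,1,0,0,0,0.01],[0,0,1.2,0,0,0,0.01],[0,0,1.2,0,0,0,0.01],[0,0,1.2,0,0,0,0.01],[0,0,1.2,0,0,0,0.01],[0,0,0.8,0,0,0,0.01],[0,0,0,0,0,0,0.01]]]'
python3 -m handwheel '[[[0,0,0,0.02,-0.0115,0,0.01],[0,0,0,0.034,-0.02,0,0.01],[0,0,0,0.036,-0.0211,0,0.01],[0,0,0,0.036,-0.0211,0,0.01],[0,0,0,0.036,-0.0211,0,0.01],[0,0,0,0.036,-0.0211,0,0.01],[0,0,0,0.036,-0.0211,0,0.01],[0,0,0,0.036,-0.0211,0,0.01],[0,0,0,0.036,-0.0211,0,0.01],[0,0,0,0.034,-0.02,0,0.01],[0,0,0,0.034,-0.02,0,0.01],[0,0,0,0.016,-0.0094,0,0.01]]]'
python3 -m handwheel '[[[0,0,0,0,0,0,0.01],[0,0,0,0,0,0,0.01],[0,0,0,0,0,0,0.01]]]'
python3 - <<'E'
from h import *
s=r.sense();p=(np.array(s['tcp_pos']),np.array(s['ee_rot']))
a=cams.capture('wrist')[:,:,::-1];b=cams.capture('scene')[:,:,::-1]
np.savez('w3.npz',t=p[0],R=p[1]);cv2.imwrite('pics/w3.png',a);cv2.imwrite('pics/s3.png',b)
c=cv2.resize(b[70:250,170:370],None,fx=2,fy=2,interpolation=2)
out=np.zeros((400,800,3),np.uint8);out[:,:400]=cv2.resize(a[:,80:560],(400,333),interpolation=cv2.INTER_AREA).copy() if 0 else 0
out[:360,400:]=c;out[:400,:400]=a[:400,120:520];cv2.imwrite('pics/v3.png',out)
print(s['time_s'],np.round(p[0],4),np.round(p[1],3).tolist())
E
```

```text
time_s: 6.6
tcp_pos: [0.5384, 0.3015, 0.2281]
ee_rot: [[-0.382, -0.924, -0.001], [-0.924, 0.382, -0.001], [0.001, 0.001, -1.0]]
wrist_force: [0.5, 0.2, -4.0]
gripper_width: 0.278
gripper_force: 29.9
time_s: 7.8
tcp_pos: [0.6007, -0.1491, 0.2281]
ee_rot: [[-0.383, -0.924, -0.001], [-0.924, 0.383, -0.0], [0.001, 0.0, -1.0]]
wrist_force: [0.7, 1.1, -3.6]
gripper_width: 0.279
gripper_force: 30.0
time_s: 8.1
tcp_pos: [0.6007, -0.1452, 0.2284]
ee_rot: [[-0.381, -0.925, -0.0], [-0.925, 0.381, 0.0], [-0.0, 0.0, -1.0]]
wrist_force: [-0.2, -1.1, -3.4]
gripper_width: 0.28
gripper_force: 30.0
8.1 [ 0.6007 -0.1452  0.2284] [[-0.381, -0.925, -0.0], [-0.925, 0.381, 0.0], [-0.0, 0.0, -1.0]]
```

View pics/v3.png

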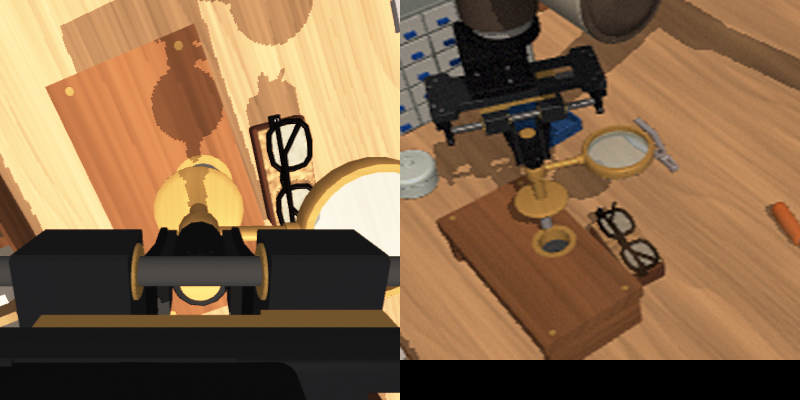

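The magnifier hangs upright: the rosette is at wrist px (319,198), and the scene view shows the rosette at (240.5,170) with the spigot just above the opening.

```bash
python3 - <<'E'
from h import *
d=np.load('w3.npz');p=(d['t'],d['R'])
g=cv2.imread('pics/w3.png');h=cv2.cvtColor(g,cv2.COLOR_BGR2HSV)
b=cv2.imread('pics/s3.png');hb=cv2.cvtColor(b,cv2.COLOR_BGR2HSV)
def rows(h,u0,u1,v0,v1,lo,hi):
    m=cv2.inRange(h[v0:v1,u0:u1],lo,hi);c=max(cv2.findContours(m,0,1)[0],key=cv2.contourArea);x,y,w,hh=cv2.boundingRect(c);return x+u0,y+v0,w,hh,cv2.contourArea(c)
print('wr',rows(h,265,375,140,230,(18,90,120),(32,255,255)))
print('sc',rows(hb,220,262,155,185,(15,100,100),(32,255,255)))
for z in (.15,.155,.16): print(z,onz('wrist',(319,198),z,p),onz('scene',(240.5,170),z))
# tip: scene
for z in (.1,.105,.11): print('tip',z,onz('scene',(243.5,182.5),z))
E
```

```text
wr (297, 155, 66, 71, 1869.0)
sc (227, 155, 29, 24, 420.0)
0.15 [ 0.59781116 -0.15123907  0.15      ] [ 0.59834267 -0.15090133  0.15      ]
0.155 [ 0.59730621 -0.15246132  0.155     ] [ 0.60057634 -0.14609949  0.155     ]
0.16 [ 0.59680125 -0.15368358  0.16      ] [ 0.60281001 -0.14129765  0.16      ]
tip 0.1 [ 0.59658249 -0.15367607  0.1       ]
tip 0.105 [ 0.59868034 -0.14917288  0.105     ]
tip 0.11 [ 0.60077819 -0.14466968  0.11      ]
```

```bash
python3 - <<'E'
from h import *
b=cv2.imread('pics/s3.png');a=cv2.imread('pics/w3.png')
x=cv2.resize(b[130:200,215:295],None,fx=5,fy=5,interpolation=2)
y=cv2.resize(a[140:310,260:380],None,fx=3,fy=3,interpolation=2)
o=np.zeros((510,770,3),np.uint8);o[:350,:400]=x;o[:510,405:765]=y;cv2.imwrite('pics/z3.png',o)
E
```

```text
(no output)
```

View pics/z3.png

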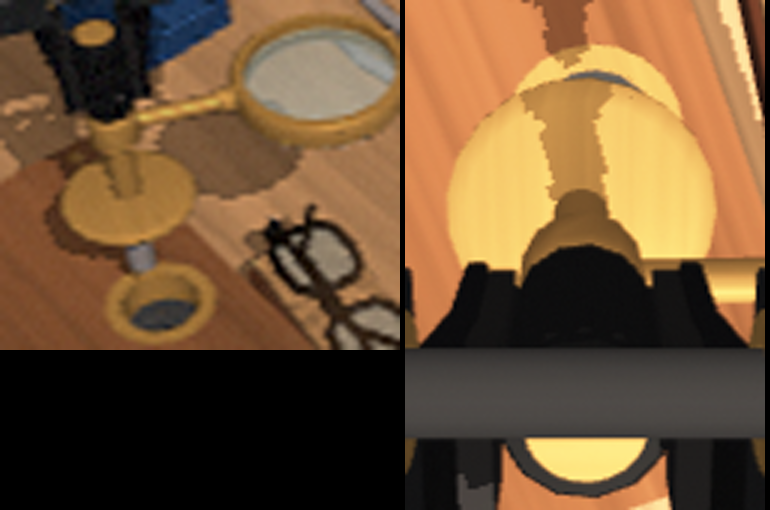

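The zoom shows that my rosette centre was too high because it included the grommet's rim. The rosette really spans x 273.7..363.7 with its top at y 165.7, so its centre is near (318.7,209). I'll compare that with a vertical stem.

```bash
python3 - <<'E'
from h import *
d=np.load('w3.npz');p=(d['t'],d['R'])
c=cams.get_calibration('scene')
def P(X): return np.round(cv2.projectPoints(np.array([X],float),np.array(c['rvec']),np.array(c['tvec']),np.array(c['camera_matrix']),None)[0].ravel(),1)
w=cams.get_calibration('wrist');T=np.array(w['T_tool_cam']);K=np.array(w['camera_matrix'])
def W(X):
    X=np.array(X,float);t=p[1].T@(X.T-p[0][:,None]) if X.ndim>1 else p[1].T@(X-p[0])
    q=K@(T[:3,:3].T@((t.T if t.ndim>1 else t)-T[:3,3]).T);return (q[:2]/q[2])
a=np.linspace(0,2*np.pi,73)
for z in (.150,.155,.160):
    s=p[0][:2]-.0009*p[1][:2,0]
    ring=np.c_[s[0]+.034*np.cos(a),s[1]+.034*np.sin(a),0*a+z+.005];u=W(ring)
    print('ros z',z,'scene cap/ros/tip',P([*s,z+.107]),P([*s,z+.005]),P([*s,z-.05]),'lens',P([*(s+.105*p[1][:2,1]),z+.057]),'wrist ring x',u[0].min().round(1),u[0].max().round(1),'top',u[1].min().round(1))
E
echo "observed: cap 233.6,136.6 ros 240.7,169 tip 243.2,184 lens 279,146.5 ring 273.7 363.7 top 165.7"
```

```text
ros z 0.15 scene cap/ros/tip [233.7 139.5] [240.7 170.4] [244.1 185.2] lens [278.8 146. ] wrist ring x 274.5 362.5 top 165.5
ros z 0.155 scene cap/ros/tip [233.3 137.8] [240.4 169. ] [243.8 183.9] lens [278.6 144.4] wrist ring x 273.6 363.4 top 166.6
ros z 0.16 scene cap/ros/tip [233.  136.2] [240.1 167.6] [243.5 182.6] lens [278.4 142.9] wrist ring x 272.7 364.3 top 167.7
observed: cap 233.6,136.6 ros 240.7,169 tip 243.2,184 lens 279,146.5 ring 273.7 363.7 top 165.7
```

The stem is vertical and the rosette's underside is 73 mm above the counter-side reference of the TCP, so the TCP should meet the socket's face near z 0.178. I shift onto the bore and lower gently.

```bash
python3 -m handwheel '[[[0,0,0,0.0011,-0.0015,0.01,0.01],[0,0,0,0,0,0.02,0.01],[0,0,0,0,0,0.012,0.01],[0,0,0,0,0,0.005,0.01],[0,0,0,0,0,0,0.01],[0,0,0,0,0,0.001,0.01],[0,0,0,0,0,0.001,0.01],[0,0,0,0,0,0.001,0.01],[0,0,0,0,0,0.001,0.01],[0,0,0,0,0,0,0.01]]]'
```

```text
time_s: 9.2
tcp_pos: [0.6018, -0.1477, 0.1776]
ee_rot: [[-0.382, -0.924, -0.0], [-0.924, 0.382, 0.0], [-0.0, 0.0, -1.0]]
wrist_force: [-1.2, -0.2, -2.8]
gripper_width: 0.28
gripper_force: 30.0
```

```bash
python3 -m handwheel '[[[0,0,0,0,0,0.001,0.01],[0,0,0,0,0,0.001,0.01],[0,0,0,0,0,0,0.01]]]'
```

```text
time_s: 9.5
tcp_pos: [0.6017, -0.1477, 0.1753]
ee_rot: [[-0.382, -0.924, -0.0], [-0.924, 0.382, 0.0], [0.0, 0.0, -1.0]]
wrist_force: [-0.8, -1.1, -3.7]
gripper_width: 0.275
gripper_force: 30.0
```

```bash
python3 -m handwheel '[[[0,0,0,0,0,0.001,0.01],[0,0,0,0,0,0.001,0.01],[0,0,0,0,0,0.001,0.01],[0,0,0,0,0,0,0.01]]]'
```

```text
time_s: 9.9
tcp_pos: [0.6017, -0.1476, 0.1723]
ee_rot: [[-0.382, -0.924, -0.001], [-0.924, 0.382, 0.0], [0.0, 0.001, -1.0]]
wrist_force: [0.2, 1.2, -3.5]
gripper_width: 0.276
gripper_force: 30.0
```

```bash
python3 -m handwheel '[[[0,0,0,0,0,0.001,0.01],[0,0,0,0,0,0.001,0.01],[0,0,0,0,0,0.001,0.01],[0,0,0,0,0,0.001,0.01],[0,0,0,0,0,0.001,0.01],[0,0,0,0,0,0.001,0.01]]]'
```

```text
time_s: 10.5
tcp_pos: [0.6018, -0.1477, 0.1665]
ee_rot: [[-0.382, -0.924, 0.0], [-0.924, 0.382, 0.0], [-0.0, -0.0, -1.0]]
wrist_force: [0.3, -0.9, -2.3]
gripper_width: 0.278
gripper_force: 30.0
```

```bash
python3 -m handwheel '[[[0,0,0,0,0,0.0015,0.01],[0,0,0,0,0,0.0015,0.01],[0,0,0,0,0,0.0015,0.01],[0,0,0,0,0,0.0015,0.01],[0,0,0,0,0,0,0.01]]]'
```

```text
time_s: 11.0
tcp_pos: [0.6016, -0.1477, 0.1602]
ee_rot: [[-0.382, -0.924, -0.001], [-0.924, 0.382, 0.0], [0.0, 0.001, -1.0]]
wrist_force: [0.7, 0.2, -3.7]
gripper_width: 0.282
gripper_force: 30.0
```

The spigot is in the bore with no contact, so I keep lowering.

```bash
python3 -m handwheel '[[[0,0,0,0,0,0.0015,0.01],[0,0,0,0,0,0.0015,0.01],[0,0,0,0,0,0.0015,0.01],[0,0,0,0,0,0.001,0.01],[0,0,0,0,0,0.001,0.01],[0,0,0,0,0,0.001,0.01],[0,0,0,0,0,0,0.01]]]'
```

```text
time_s: 11.7
tcp_pos: [0.6017, -0.1477, 0.1529]
ee_rot: [[-0.382, -0.924, -0.0], [-0.924, 0.382, 0.0], [0.0, 0.0, -1.0]]
wrist_force: [-0.4, 0.1, -3.0]
gripper_width: 0.277
gripper_force: 30.0
```

```bash
python3 -m handwheel '[[[0,0,0,0,0,0.001,0.01],[0,0,0,0,0,0.001,0.01],[0,0,0,0,0,0,0.01]]]'
```

```text
time_s: 12.0
tcp_pos: [0.6017, -0.1477, 0.1509]
ee_rot: [[-0.382, -0.924, -0.0], [-0.924, 0.382, 0.0], [0.0, 0.0, -1.0]]
wrist_force: [-0.4, 0.4, -3.6]
gripper_width: 0.28
gripper_force: 30.0
```

```bash
python3 -m handwheel '[[[0,0,0,0,0,0.001,0.01],[0,0,0,0,0,0.001,0.01],[0,0,0,0,0,0,0.01]]]'
```

```text
time_s: 12.3
tcp_pos: [0.6017, -0.1477, 0.1488]
ee_rot: [[-0.382, -0.924, -0.0], [-0.924, 0.382, 0.0], [0.0, 0.0, -1.0]]
wrist_force: [-0.2, 0.2, -3.1]
gripper_width: 0.28
gripper_force: 30.0
```

```bash
python3 -m handwheel '[[[0,0,0,0,0,0.001,0.01],[0,0,0,0,0,0,0.01]]]'
```

```text
time_s: 12.5
tcp_pos: [0.6018, -0.1477, 0.1479]
ee_rot: [[-0.382, -0.924, -0.0], [-0.924, 0.382, 0.0], [0.0, 0.0, -1.0]]
wrist_force: [0.2, 0.3, -3.2]
gripper_width: 0.279
gripper_force: 30.0
```

```bash
python3 -m handwheel '[[[0,0,0,0,0,0.001,0.01],[0,0,0,0,0,0,0.01]]]'
```

```text
time_s: 12.7
tcp_pos: [0.6018, -0.1476, 0.1469]
ee_rot: [[-0.382, -0.924, -0.0], [-0.924, 0.382, 0.0], [0.0, 0.0, -1.0]]
wrist_force: [0.5, -0.3, -2.9]
gripper_width: 0.279
gripper_force: 30.0
```

```bash
python3 -m handwheel '[[[0,0,0,0,0,0.0005,0.01],[0,0,0,0,0,0,0.01]]]'
```

```text
time_s: 12.9
tcp_pos: [0.6018, -0.1477, 0.1465]
ee_rot: [[-0.382, -0.924, -0.0], [-0.924, 0.382, 0.0], [0.0, 0.0, -1.0]]
wrist_force: [-0.5, 0.5, -3.3]
gripper_width: 0.276
gripper_force: 30.0
```

```bash
python3 -m handwheel '[[[0,0,0,0,0,0.001,0.01],[0,0,0,0,0,0,0.01]]]'
```

```text
time_s: 13.1
tcp_pos: [0.602, -0.1477, 0.1459]
ee_rot: [[-0.382, -0.924, 0.001], [-0.924, 0.382, -0.0], [0.0, -0.001, -1.0]]
wrist_force: [-0.3, 0.1, -1.8]
gripper_width: 0.281
gripper_force: 30.0
```

```bash
python3 -m handwheel '[[[0,0,0,0,0,0.0005,0.01],[0,0,0,0,0,0,0.01]]]'
```

```text
time_s: 13.3
tcp_pos: [0.6022, -0.1478, 0.1458]
ee_rot: [[-0.382, -0.924, 0.001], [-0.924, 0.382, -0.0], [0.0, -0.001, -1.0]]
wrist_force: [-0.7, -0.6, 1.2]
gripper_width: 0.278
gripper_force: 30.0
```

```bash
python3 -m handwheel '[[[0,0,0,0,0,0.0005,0.01],[0,0,0,0,0,0,0.01]]]'
```

```text
time_s: 13.5
tcp_pos: [0.6023, -0.1479, 0.1457]
ee_rot: [[-0.382, -0.924, 0.002], [-0.924, 0.382, -0.001], [0.0, -0.002, -1.0]]
wrist_force: [-1.3, -0.3, 5.1]
gripper_width: 0.278
gripper_force: 30.0
```

The rosette touches at TCP z 0.146. I press slightly to seat it flat, then check the lens with the top camera.

```bash
python3 -m handwheel '[[[0,0,0,0,0,0.0007,0.01],[0,0,0,0,0,0.0007,0.01],[0,0,0,0,0,0,0.01]]]'
python3 - <<'E'
from h import *
a=cams.capture('top')[:,:,::-1];b=cams.capture('scene')[:,:,::-1]
cv2.imwrite('pics/t4.png',a);cv2.imwrite('pics/s4.png',b)
o=np.zeros((480,800,3),np.uint8);o[:480,:400]=cv2.resize(a[130:250,370:470],None,fx=4,fy=4,interpolation=2);o[:480,400:]=cv2.resize(b[120:240,215:315],None,fx=4,fy=4,interpolation=2)
cv2.imwrite('pics/v4.png',o)
E
```

```text
time_s: 13.8
tcp_pos: [0.6026, -0.1481, 0.1456]
ee_rot: [[-0.382, -0.924, 0.002], [-0.924, 0.382, -0.001], [0.0, -0.003, -1.0]]
wrist_force: [-1.5, 0.6, 9.4]
gripper_width: 0.277
gripper_force: 30.0
```

View pics/v4.png

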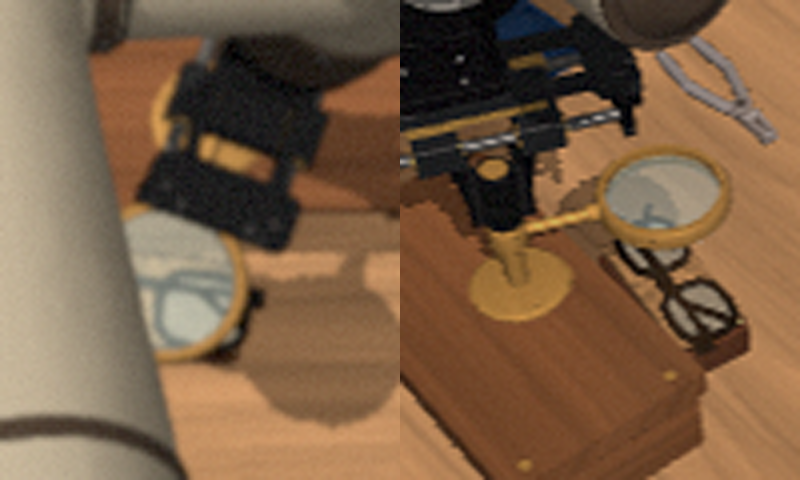

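The rosette lies on the oak and the lens is over the spectacles. The scene view shows the lens's upper face centred near (281.3,168), and the top view shows the ring's right edge at (432,201).

```bash
python3 - <<'E'
from h import *
l=onz('scene',(281.3,168),.132);print('lens scene',l)
e=onz('top',(432,200),.125);print('edge',e,'-> lens y',e[1]+.0455)
E
```

```text
lens scene [ 0.50500848 -0.10271853  0.132     ]
edge [ 0.50360124 -0.15424674  0.125     ] -> lens y -0.10874674350934575
```

```bash
python3 -m handwheel '[[[0,0,0,0,0,-0.001,0.01],[0,0,0,0,0,0,0.024],[0,0,0,0,0,0,0.03],[0,0,0,0,0,0,0.04],[0,0,0,0,0,0,0.05],[0,0,0,0,0,0,0.06],[0,0,0,0,0,0,0.06],[0,0,0,0,0,0,0.06]]]'
python3 -m handwheel '[[[0,0,0,0,0,-0.01,0.06],[0,0,0,0,0,-0.02,0.06],[0,0,0,0,0,-0.03,0.06],[0,0,0,0,0,-0.04,0.06],[0,0,0,0,0,-0.03,0.06],[0,0,0,0,0,0,0.06],[0,0,0,0,0,0,0.06],[0,0,0,0,0,0,0.06]]]'
python3 - <<'E'
from h import *
s=r.sense();p=(np.array(s['tcp_pos']),np.array(s['ee_rot']))
a=cams.capture('wrist')[:,:,::-1];b=cams.capture('scene')[:,:,::-1]
np.savez('w5.npz',t=p[0],R=p[1]);cv2.imwrite('pics/w5.png',a)
o=np.zeros((480,800,3),np.uint8);o[:400,:400]=a[:,150:550];o[:480,400:]=cv2.resize(b[120:240,215:315],None,fx=4,fy=4,interpolation=2)
cv2.imwrite('pics/v5.png',o)
E
```

```text
time_s: 14.7
tcp_pos: [0.6018, -0.1476, 0.144]
ee_rot: [[-0.382, -0.924, -0.0], [-0.924, 0.382, 0.0], [0.0, 0.0, -1.0]]
wrist_force: [-0.2, 0.0, 0.1]
gripper_width: 0.659
gripper_force: 0.0
time_s: 15.5
tcp_pos: [0.6011, -0.1475, 0.2731]
ee_rot: [[-0.382, -0.924, -0.002], [-0.924, 0.382, 0.001], [0.0, 0.002, -1.0]]
wrist_force: [0.9, -0.6, -0.2]
gripper_width: 0.689
gripper_force: 0.0
```

View pics/v5.png

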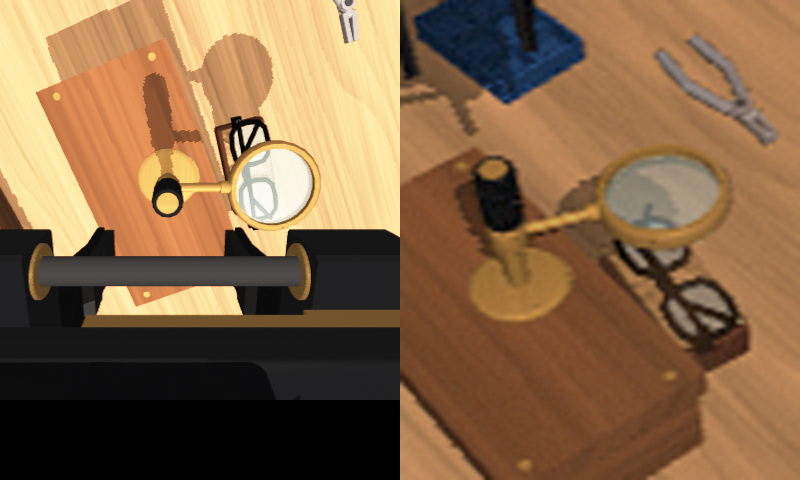

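The magnifier stands upright and free with the rosette on the oak. The lens centre is at wrist px (425,185) and the spectacles are undisturbed beneath it.

```bash
python3 - <<'E'
from h import *
d=np.load('w5.npz');p=(d['t'],d['R'])
print('lens',onz('wrist',(425,185),.13,p),'knob',onz('wrist',(317,204),.182,p))
print(r.finish_job())
E
```

```text
lens [ 0.50332138 -0.11002427  0.13      ] knob [ 0.60282879 -0.14627886  0.182     ]
the job is handed in; nothing more can be done
None
```

The magnifier stands fully home in the socket with its rosette on the oak and its lens about 9 mm from the measured middle of the spectacles, and the job was handed in at about 16 s; the wrist camera had shown me the bore, so the spigot went straight in without any feeling about.

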